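Grade the stage-clamp spring plungers and reject the weak one

ROBOT

A 7-joint arm with a two-finger parallel gripper is mounted at the origin on the work surface. World frame = base frame: x ahead of the robot, y to its left, z up, the work surface at z = 0. Lengths are in m, angles in rad, forces in N, time in s.
With the tool pointing down it reaches from about 0.425 to 0.925 m from the base axis. Payload 6.8 kg.
Tool frame: the origin (TCP) lies at the very end of the fingers, on their centre line; the grasp point (between the pads) lies 19 mm behind it; z points along the fingers, y is the line along which they close (so a half turn about z gives the same grasp; the last joint's range is limited). The gripper opens to 85 mm and grips with 20 to 120 N. Pads are 22 mm wide; open, the fingers measure 114 mm over their backs; the gripper's body (76 mm by 85 mm) begins 54 mm behind the grasp point. The pads swing forward as they close: fully open they stand 13 mm farther back than shut.
Start: joints at [1.153, 0.477, 0.022, 1.555, -0.011, 1.109, -0.083], TCP at [0.206, -0.643, 0.231] pointing down, gripper open.
Joint ranges: [-2.96, 2.96], [-0.34, 2.1], [-1.41, 1.46], [0.24, 2.44], [-1.37, 4.51], [0.17, 1.92], [-2.96, 2.96]. Speed limits (rad/s): [2.39, 2.39, 3.14, 3.14, 3.14, 3.14, 3.14].

INTERFACE

Orientations are given as a unit quaternion [x, y, z, w].
In Python, from workcell import env gives the robot as it stands. The module is installed in compiled form; this text tells all that it offers.
- The arm moves only by the tool apply_moves, never from a script. Its argument "commands" is one flat list of numbers, 7 for each row, row after row: the gripper command: -1 is fully open, 1 is shut, values between are in proportion, then the shift along the world's x, y, z in m, then the turn, a rotation vector about the world's x, y, z in degrees. A call has 1 to 8 rows; each row shifts and turns the commanded pose from where the row before left it; what a row does not reach is not made up. A row lasts 1/10 s, in which the tool goes at most 50 mm and 8.59 degrees, less where a joint would pass 70% of its speed; a pose out of reach is approached as far as the arm can. A call with a gripper value outside its range is refused whole. The fingers move at their own pace and stop on an object; "grip_force" is the grip in N (left out, the last holds). Time passes only in rows, so rows that do not move let the fingers close. It gives the time, the measured TCP pose, the force, the opening and the grip force at its end, in the units of the state.
- env.get_obs(): the state, without advancing time (a new reading comes with each control period).
- env.read_camera(name): name is "scene" or "top" or "wrist"; returns the picture (400x640x3 uint8, red, green, blue); there is no depth.
- env.camera_info(name): a dict with "fx", "fy", "cx", "cy" (pixels), "k1" (the pictures are not rectified: a ray, as slopes to the right and down, at radius r is drawn at 1 + k1 r^2 times it, then the intrinsics apply), "T" (4x4, takes a point from camera to world coordinates). Camera axes: x right, y down, z forward; pixel columns grow to the right and rows downward; lengths in m; the calibration is good to about 2 mm. A picture is of the moment at which its call begins: read the wrist's pose just before it. camera_info takes no time and is no camera call; for the wrist camera it gives the pose at the moment of the call.
- env.sign_off(): hands the job in; it is judged then, once.
The state is a dict: "clock": time; "q": joint angles; "qd": joint speeds; "joint_efforts": joint torques, N m; "tcp_pos": TCP position; "eef_rot": TCP orientation; "force": force on the tool from outside, world axes, zero at the start; "wrist_torque": the same for the moment, N m; "width": opening from 0.0 (shut) to 1.0 (fully open); "gripper_force": force on a finger pad.
Only numpy, scipy, OpenCV 4.12 (cv2) and the standard library are available. Lean on these libraries where they do the work, as an engineer would, in place of code of your own. Each camera call takes 0.05 s, during which the arm holds its last target. There are 200 camera calls.

TASK

Three spring plungers from the microscope's stage clamps stand in the tilted test rack. Press each button along its axis with the same push of about 6 newtons, going from the robot's left to its right, letting each come back out before the next, and note how far it goes in. Then take the plunger that goes in farthest and stand it upright in the red tray, let go of it, and leave the other two in their cradles and everything else as it was.

Things in the scene. Friction and masses are not known exactly. Their poses are not given: they have to be found in the camera images.
- rack: Fixed test rack: aluminium shelf 75 x 236 mm on a grey foot, tilted 30 degrees, sloping down towards its +x (away from the robot). Origin: on the table under the shelf's middle; y along the row, z up. Blue cradles at y = +85, 0, -85 mm: floor centre at x = 0, 45 mm above the table; a stop 26 mm high and 24 mm wide downhill, ribs 6 mm high on the other sides, so plungers are gripped across the rack's y.
- red_tray: Fixed red reject tray, 120 x 120 mm outside, walls 4 mm thick and 22 mm high, floor 4 mm above the table. Origin: centre of its underside, on the table.
- grey_tray: Fixed grey tray of the same size with odd parts in it, not part of the job. Origin: centre of its underside.
- mid_1 (a point): One of three look-alike spring plungers, in any cradle: steel cylinder 26 mm across, 56 mm long, brass band, about 0.16 kg, flat base, sprung black button on top. It starts square on the tilted shelf, leaning 30 degrees to the rack's +x (away from the robot). This point: on its axis, 28 mm from the base, 46 mm below the top of the unpressed button. z: along the axis, base to button; y: at the start the rack's y.
- button_1 (a point): Centre of the top face of the button of the plunger at mid_1: a black disc 18 mm across, 6 mm thick, on a 10 mm stem, its top 18 mm above the cylinder's end when unpressed. Moves with the button.
- pin_1 (a joint): How far the button of the plunger at mid_1 is pressed in (m): 0 out, 0.0115 at its stop. It takes 0.5 N to start, then 0.6 (the weak one), 1.2 or 2.4 N per mm, in an order not told: under 6 N they go in about 9, 4.6 and 2.3 mm.
- mid_2 (a point): One of three look-alike spring plungers, in any cradle: steel cylinder 26 mm across, 56 mm long, brass band, about 0.16 kg, flat base, sprung black button on top. It starts square on the tilted shelf, leaning 30 degrees to the rack's +x (away from the robot). This point: on its axis, 28 mm from the base, 46 mm below the top of the unpressed button. z: along the axis, base to button; y: at the start the rack's y.
- button_2 (a point): Centre of the top face of the button of the plunger at mid_2: a black disc 18 mm across, 6 mm thick, on a 10 mm stem, its top 18 mm above the cylinder's end when unpressed. Moves with the button.
- pin_2 (a joint): How far the button of the plunger at mid_2 is pressed in (m): 0 out, 0.0115 at its stop. It takes 0.5 N to start, then 0.6 (the weak one), 1.2 or 2.4 N per mm, in an order not told: under 6 N they go in about 9, 4.6 and 2.3 mm.
- mid_3 (a point): One of three look-alike spring plungers, in any cradle: steel cylinder 26 mm across, 56 mm long, brass band, about 0.16 kg, flat base, sprung black button on top. It starts square on the tilted shelf, leaning 30 degrees to the rack's +x (away from the robot). This point: on its axis, 28 mm from the base, 46 mm below the top of the unpressed button. z: along the axis, base to button; y: at the start the rack's y.
- button_3 (a point): Centre of the top face of the button of the plunger at mid_3: a black disc 18 mm across, 6 mm thick, on a 10 mm stem, its top 18 mm above the cylinder's end when unpressed. Moves with the button.
- pin_3 (a joint): How far the button of the plunger at mid_3 is pressed in (m): 0 out, 0.0115 at its stop. It takes 0.5 N to start, then 0.6 (the weak one), 1.2 or 2.4 N per mm, in an order not told: under 6 N they go in about 9, 4.6 and 2.3 mm.
- dropper: Bystander: small amber glass dropper bottle, 34 mm wide, 75 mm tall. Origin: centre of its underside.
- dish: Bystander: low clear glass dish, 90 mm across, 16 mm high. Origin: centre of its underside.
- driver: Bystander: screwdriver with a blue handle, 150 mm long, lying flat. Origin: on it.
- jar: Bystander: low clear jar with a blue cap, 52 mm wide, 55 mm tall. Origin: centre of its underside.
- slide_box: Bystander: closed blue slide box, 85 x 100 mm, 35 mm high. Origin: centre of its underside.
- lens_cap: Bystander: black lens cap, 40 mm across, 14 mm high, lying in the grey tray. Origin: centre of its underside.
- mount_ring: Bystander: small brass ring, 32 mm across, 8 mm high, lying in the grey tray. Origin: centre of its underside.
Things that resemble listed ones, but are neither listed nor needed, are in the scene too. Leave any pink look-alike of the part that bears mid_3 alone.

How it is judged:
By the outcome, as a careful person would: the job done as asked, in the order asked, and still so for the second after the job is handed in, with the robot touching nothing.
It also fails if it takes over 58 s, if anything falls off the work surface, if the arm or the gripper's body presses on something with over 40 N, if the wrist force passes 120 N, or if a joint passes its speed limit or range.

## Working session

There is one attempt and no reset: what is moved stays moved. The work goes in short steps, Python scripts to look and compute and a tool call to move; the robot and the scene stay as the last step left them, time stands still between calls to the robot, and variables do not carry over. Pictures are saved under pics/ and viewed, at most 10 in all, crops included, and the job is handed in when it is done.

Besides the shell and the picture viewer there is one more tool, called after "Request:" as name(argument=value, ...) on one line, values as JSON. apply_moves: Moves the arm, as the interface text tells. Its arguments: {"type":"object","properties":{"commands":{"type":"array","items":{"type":"number"}},"grip_force":{"type":"number"}},"required":["commands"]}

```bash
mkdir -p pics; cat > h.py <<'E'
import numpy as np, cv2
from workcell import env
from scipy.spatial.transform import Rotation as R
def snap(n,f):
    i=env.camera_info(n); im=env.read_camera(n)[:,:,::-1].copy(); cv2.imwrite('pics/'+f,im); np.save('pics/'+f+'.npy',i,allow_pickle=True); return im,i
def load(f): return cv2.imread('pics/'+f), np.load('pics/'+f+'.npy',allow_pickle=True).item()
def ray(i,u,v):
    d=np.array([(u-i['cx'])/i['fx'],(v-i['cy'])/i['fy']]); s=d.copy()
    for _ in range(20): s=d/(1+i['k1']*(s@s))
    T=np.array(i['T']); return T[:3,3],T[:3,:3]@np.r_[s,1]
def plane(i,u,v,z):
    o,d=ray(i,u,v); return o+d*(z-o[2])/d[2]
def proj(i,p):
    T=np.array(i['T']); c=T[:3,:3].T@(np.array(p)-T[:3,3]); s=c[:2]/c[2]; s=s*(1+i['k1']*(s@s)); return np.array([s[0]*i['fx']+i['cx'],s[1]*i['fy']+i['cy']])
def tri(a,b):
    (o1,d1),(o2,d2)=a,b; A=np.c_[d1,-d2]; t=np.linalg.lstsq(A,o2-o1,rcond=None)[0]; p=o1+d1*t[0];q=o2+d2*t[1]; return (p+q)/2,np.linalg.norm(p-q)
E
python3 - <<'E'
from h import *
a,i=snap('top','top.png'); b,j=snap('scene','scene.png')
print(i['T'],j['T'],i['fx'],i['k1']); o=env.get_obs(); print(o)
E
```

```text
[[-0.01463563 -0.9881531   0.15277187  0.44602189]
 [-0.99987191  0.01347356 -0.00863912  0.04292554]
 [ 0.0064784  -0.15287874 -0.98822372  1.04993958]
 [ 0.          0.          0.          1.        ]] [[ 0.84961006  0.38424756 -0.36127075  1.03431194]
 [ 0.52739287 -0.61322927  0.58805324 -0.68128589]
 [ 0.00441623 -0.69014757 -0.72365519  0.93938424]
 [ 0.          0.          0.          1.        ]] 409.97653223277405 0.029360889110384064
{'clock': 0.1, 'q': array([ 1.15290554,  0.47770306,  0.02236017,  1.55632083, -0.01147951,
        1.10931613, -0.08311786]), 'qd': array([-5.13443065e-05, -2.21924536e-03, -8.25737349e-04, -2.31191712e-03,
        8.50061017e-04, -5.88688243e-04,  1.36321575e-03]), 'joint_efforts': array([ 3.72503433e-03, -5.97766936e+01,  1.61302909e+00, -2.81957263e+01,
        1.26980254e-02,  5.01889939e-03,  1.22367140e-05]), 'tcp_pos': array([ 0.20559554, -0.64237957,  0.23044634]), 'eef_rot': array([ 9.88027653e-01,  1.54274758e-01, -1.95147245e-04, -7.85598344e-04]), 'force': array([-0.33749393, -0.49928615, -0.76550294]), 'wrist_torque': array([-0.01905821,  0.02349073, -0.01643876]), 'gripper_force': 0.0, 'width': 1.0007679746595648}
```

View pics/top.png

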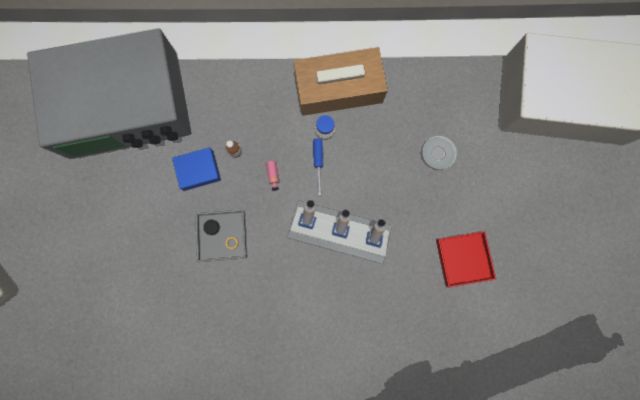

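View pics/scene.png

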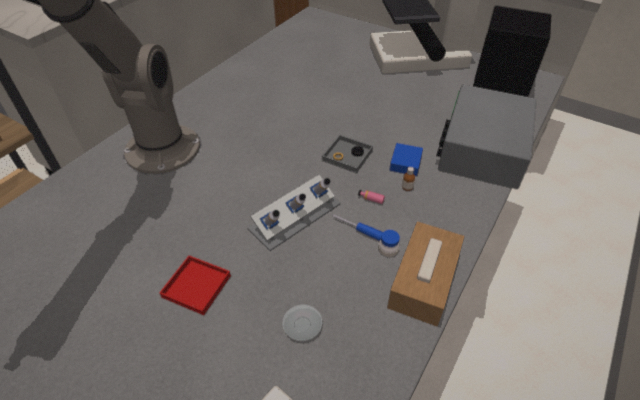

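The top view shows the plungers at about (308,214), (343,224) and (378,236), with buttons at about (310,204), (346,213) and (381,223). The red tray is at (466,259), and the pink look-alike lies at (272,175). The scene view shows the buttons at about (276,213), (302,197) and (327,182).

```bash
python3 - <<'E'
from h import *
def dark(f,box):
    im,i=load(f); x0,y0,x1,y1=box; g=im.max(2)[y0:y1,x0:x1]
    n,l,s,c=cv2.connectedComponentsWithStats((g<50).astype('uint8'))
    return i,[(c[k]+[x0,y0],s[k]) for k in range(1,n) if s[k][4]>8]
i,a=dark('top.png',(295,195,392,240)); j,b=dark('scene.png',(255,170,340,232))
for c,s in a: print('top',c,s)
for c,s in b: print('sc',c,s)
for c,s in a:
  for d,t in b:
    p,e=tri(ray(i,*c),ray(j,*d))
    if e<.01: print(p.round(4),round(e,4),c.round(1),d.round(1))
im,_=load('top.png'); h=cv2.cvtColor(im,cv2.COLOR_BGR2HSV)
m=((h[...,0]<8)|(h[...,0]>172))&(h[...,1]>180)&(h[...,2]>60); m[:,:400]=0
r=cv2.minAreaRect(np.argwhere(m)[:,::-1].astype('float32')); print(r,[plane(i,*p,.022).round(4) for p in cv2.boxPoints(r)], plane(i,*r[0],.018))
m=(abs(h[...,0].astype(int)-110)<15)&(h[...,1]>100); m[:195]=0; m[250:]=0;m[:,:285]=0;m[:,395:]=0
n,l,s,c=cv2.connectedComponentsWithStats(m.astype('uint8'))
for k in range(1,n): print('blue',c[k],s[k],plane(i,*c[k],.047).round(4))
E
```

```text
top [310.  203.5] [13  6  5  6 24]
top [345.13636364 213.        ] [48 16  6  5 22]
top [380.95652174 222.39130435] [84 25  5  6 23]
sc [326.82608696 181.        ] [70  9  5  5 23]
sc [301.90909091 196.77272727] [45 25  5  5 22]
sc [275.7826087  213.08695652] [18 41  6  5 23]
[0.5821 0.0589 0.103 ] 0.0012 [310.  203.5] [326.8 181. ]
[ 0.5583 -0.023   0.1018] 0.0 [345.1 213. ] [301.9 196.8]
[ 0.5354 -0.1051  0.1031] 0.0006 [381.  222.4] [275.8 213.1]
((465.9456787109375, 258.78521728515625), (47.064212799072266, 47.811805725097656), 80.21759033203125) [array([ 0.4977, -0.2596,  0.022 ]), array([ 0.5164, -0.3782,  0.022 ]), array([ 0.4026, -0.3887,  0.022 ]), array([ 0.3843, -0.2723,  0.022 ])] [ 0.4496983  -0.32621504  0.018     ]
blue [303.77419355 223.32258065] [299 215  14  13  31] [0.5407 0.0753 0.047 ]
blue [314. 220.] [314 219   1   3   3] [0.5486 0.0501 0.047 ]
blue [313.  223.5] [313 223   1   2   2] [0.54   0.0527 0.047 ]
blue [334. 226.] [334 225   1   3   3] [0.5331 0.0013 0.047 ]
blue [347.33333333 229.5       ] [347 227   2   6   6] [ 0.5241 -0.0312  0.047 ]
blue [333.  229.5] [333 229   1   2   2] [0.5246 0.0039 0.047 ]
blue [339.52173913 234.65217391] [333 232  14   5  23] [ 0.5118 -0.0118  0.047 ]
blue [373.09756098 241.51219512] [367 232  15  15  41] [ 0.494  -0.0932  0.047 ]
```

```bash
python3 - <<'E'
from h import *
im,_=load('top.png'); sm,_=load('scene.png')
a=cv2.resize(im[190:270,280:400],None,fx=5,fy=5,interpolation=3); b=cv2.resize(sm[165:245,240:350],None,fx=5,fy=5,interpolation=3)[:200*2]
cv2.imwrite('pics/c1.png',a)
E
```

```text
(no output)
```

View pics/c1.png

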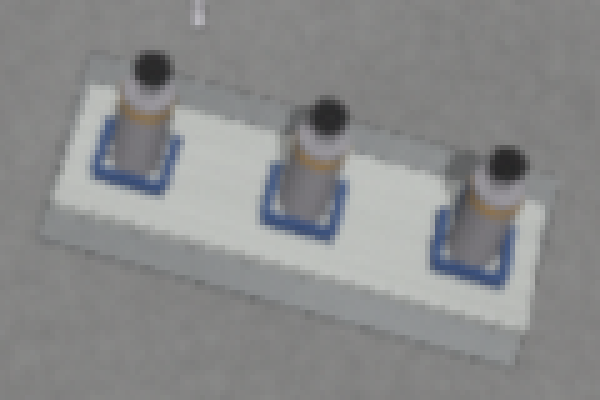

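The crop shows the three upright leaning plungers in their blue cradles, with buttons at crop (152,68), (329,116) and (507,163). This agrees with the blob centres, and the 170 mm span matches the rack.

```bash
cat >> h.py <<'E'
def target(yaw=-15.9,tilt=30):
    rx=R.from_euler('z',yaw,degrees=True)
    down=np.array([[1,0,0],[0,-1,0],[0,0,-1]])
    return R.from_matrix((rx*R.from_euler('y',tilt,degrees=True)).as_matrix()@down)
def turn(t): return (t*R.from_quat(env.get_obs()['eef_rot']).inv()).as_rotvec(degrees=True)
E
python3 - <<'E'
from h import *
print(turn(target()),turn(target())/8, target().as_matrix())
E
```

```text
[ -0.58247016  30.412949   -32.84460381] [-0.07280877  3.80161862 -4.10557548] [[ 0.83289241 -0.27395922 -0.48087065]
 [-0.23725564 -0.96174131  0.13697961]
 [-0.5         0.         -0.8660254 ]]
```

Request:
apply_moves(commands=[1, 0.026, 0.0376, 0.002, -0.07, 3.8, -4.1, 1, 0.026, 0.0376, 0.002, -0.07, 3.8, -4.1, 1, 0.026, 0.0376, 0.002, -0.07, 3.8, -4.1, 1, 0.026, 0.0376, 0.002, -0.07, 3.8, -4.1, 1, 0.026, 0.0376, 0.002, -0.07, 3.8, -4.1, 1, 0.026, 0.0376, 0.002, -0.07, 3.8, -4.1, 1, 0.026, 0.0376, 0.002, -0.07, 3.8, -4.1, 1, 0.026, 0.0376, 0.002, -0.07, 3.8, -4.1])

```text
clock: 0.9
tcp_pos: [0.4148, -0.3401, 0.2474]
eef_rot: [0.956, -0.134, -0.258, -0.035]
force: [1.2, -0.2, -0.0]
width: -0.003
gripper_force: 0.0
```

Request:
apply_moves(commands=[1, 0.026, 0.0376, 0, 0, 0, 0, 1, 0.026, 0.0376, 0, 0, 0, 0, 1, 0.026, 0.0376, 0, 0, 0, 0, 1, 0.026, 0.0376, 0, 0, 0, 0, 1, 0.026, 0.0376, 0, 0, 0, 0, 1, 0.026, 0.0376, 0, 0, 0, 0, 1, 0.026, 0.0376, 0, 0, 0, 0, 1, 0.026, 0.0376, 0, 0, 0, 0])

```text
clock: 1.7
tcp_pos: [0.6224, -0.0397, 0.2469]
eef_rot: [0.957, -0.133, -0.257, -0.035]
force: [0.4, -0.7, 0.2]
width: 0.004
gripper_force: 0.0
```

```bash
python3 - <<'E'
from h import *
im,i=snap('wrist','w1.png'); o=env.get_obs(); print(o['tcp_pos'],turn(target()),o['force'],o['width'],o['clock'])
for p in [(0.5821,.0589,.105),(.5583,-.023,.105),(.5354,-.1051,.105)]: print(proj(i,p))
E
```

```text
[ 0.62525939 -0.0300242   0.24617232] [-0.38132131  0.0776344  -0.60148651] [ 0.6309627   7.53059437 -0.83304254] -0.0004028339947044776 1.75
[227.63867257 172.1668915 ]
[314.96501301 172.53081046]
[402.16119496 172.30874954]
```

View pics/w1.png

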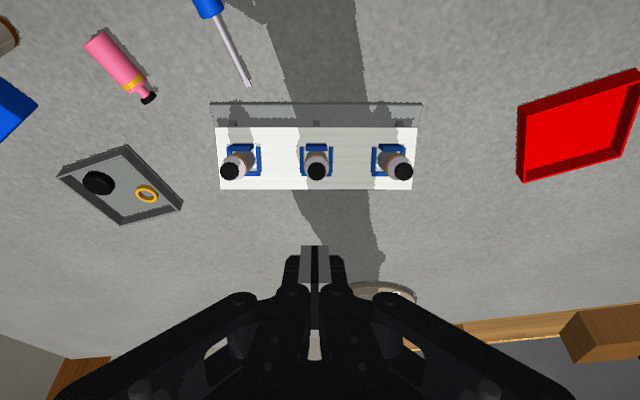

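The wrist view shows the three button tops at about (230,171), (316,171) and (403,171), within about 2 px of the prediction. The arm was still settling, so I'll hold and measure again.

Request:
apply_moves(commands=[1, 0, 0, 0, 0, 0, 0, 1, 0, 0, 0, 0, 0, 0, 1, 0, 0, 0, 0, 0, 0])

```text
clock: 2.05
tcp_pos: [0.6213, -0.0431, 0.2471]
eef_rot: [0.957, -0.134, -0.256, -0.035]
force: [0.2, -0.4, 0.1]
width: -0.002
gripper_force: 0.0
```

```bash
python3 - <<'E'
from h import *
im,i=snap('wrist','w2.png'); o=env.get_obs(); print(o['tcp_pos'],turn(target()),o['force'],o['clock'])
g=im.max(2)[150:195,200:430]; n,l,s,c=cv2.connectedComponentsWithStats((g<45).astype('uint8'))
P=[]
for k in range(1,n):
    if s[k][4]>60:
        uv=c[k]+[200,150]; p=plane(i,*uv,.108); P.append(p); print(uv,s[k],p.round(4))
P=np.array(P)
if len(P)==3: d=P[0]-P[2]; print(np.hypot(*d[:2]),np.degrees(np.arctan2(-d[0],d[1])))
# triangulation vs top & scene
t,ti=load('top.png'); sc,si=load('scene.png')
for u,a,b in zip([s for s in P],[(310,203.5),(345.1,213),(381,222.4)],[(326.8,181),(301.9,196.8),(275.8,213.1)]):
    r=(np.array(i['T'])[:3,3],u-np.array(i['T'])[:3,3]); print(tri(r,ray(ti,*a)),tri(r,ray(si,*b)))
E
```

```text
[ 0.62127469 -0.04308878  0.24733561] [ 0.11748596 -0.0179049   0.05528034] [-0.2085926   0.24545938  0.78112944] 2.1
[225.2983871  170.59274194] [ 16  12  19  18 248] [0.5858 0.0549 0.108 ]
[312.55462185 170.67647059] [104  12  18  18 238] [ 0.5626 -0.0255  0.108 ]
[399.68595041 170.60743802] [191  12  18  18 242] [ 0.5396 -0.106   0.108 ]
0.16741819065848076 -16.024255117088533
(array([0.58162213, 0.05846402, 0.10239817]), np.float64(0.0002469242470957167)) (array([0.58452046, 0.05597227, 0.10655445]), np.float64(0.0003938756688976878))
(array([ 0.55802412, -0.02348494,  0.10251273]), np.float64(0.001355393921179328)) (array([ 0.55938145, -0.02462728,  0.10401408]), np.float64(0.00046021980676740716))
(array([ 0.53508657, -0.10597621,  0.1032209 ]), np.float64(0.0010901435883449884)) (array([ 0.53686957, -0.10632768,  0.10511279]), np.float64(7.632257949349389e-05))
```

Request:
apply_moves(commands=[1, -0.0042, 0.032, 0, 0, 0, 0, 1, -0.0042, 0.032, -0.02, 0, 0, 0, 1, -0.0042, 0.022, -0.03, 0, 0, 0, 1, -0.0042, 0.01, -0.03, 0, 0, 0, 1, -0.0042, 0, -0.025, 0, 0, 0, 1, -0.004, 0, -0.015, 0, 0, 0, 1, 0, 0, 0, 0, 0, 0, 1, 0, 0, 0, 0, 0, 0])

```text
clock: 2.9
tcp_pos: [0.5974, 0.0537, 0.1282]
eef_rot: [0.957, -0.134, -0.256, -0.035]
force: [-0.1, 0.5, 0.5]
width: 0.002
gripper_force: 0.0
```

```bash
cat >> h.py <<'E'
ax=np.array([.481,-.137,.866])
def st(b=None):
    o=env.get_obs(); print('t',o['clock'],'tcp',o['tcp_pos'].round(5),'s',round(float(o['tcp_pos']@ax),5),'F.ax',round(float(o['force']@ax),2),o['force'].round(2))
    if b is not None: d=o['tcp_pos']-np.array(b); s=d@ax; print('along',s,'lateral',(d-s*ax).round(4))
E
python3 -c "
from h import *
st((.584,.0565,.106))"
```

```text
t 2.9 tcp [0.59735 0.05368 0.12823] s 0.39102 F.ax 0.26 [-0.12  0.55  0.46]
along 0.02605634749959644 lateral [ 0.0008  0.0008 -0.0003]
```

Request:
apply_moves(commands=[1, -0.00216, 0.0006, -0.0039, 0, 0, 0, 1, -0.00216, 0.0006, -0.0039, 0, 0, 0, 1, -0.00216, 0.0006, -0.0039, 0, 0, 0, 1, -0.00216, 0.0006, -0.0039, 0, 0, 0, 1, -0.00144, 0.0004, -0.0026, 0, 0, 0, 1, 0, 0, 0, 0, 0, 0, 1, 0, 0, 0, 0, 0, 0])

```text
clock: 3.6
tcp_pos: [0.5867, 0.0575, 0.1091]
eef_rot: [0.957, -0.133, -0.256, -0.035]
force: [-1.0, -0.1, 0.6]
width: -0.001
gripper_force: 0.0
```

```bash
python3 -c "
from h import *
st((.584,.0565,.106))"
```

```text
t 3.6 tcp [0.58674 0.05753 0.10908] s 0.36881 F.ax 0.05 [-0.96 -0.14  0.56]
along 0.003849113699562924 lateral [ 0.0009  0.0016 -0.0002]
```

Request:
apply_moves(commands=[1, -0.00096, 0.00028, -0.00174, 0, 0, 0, 1, 0, 0, 0, 0, 0, 0, 1, 0, 0, 0, 0, 0, 0])

```text
clock: 3.9
tcp_pos: [0.5859, 0.0578, 0.1075]
eef_rot: [0.957, -0.133, -0.256, -0.035]
force: [1.2, -0.2, 0.2]
width: 0.002
gripper_force: 0.3
```

```bash
python3 -c "
from h import *
st((.584,.0565,.106))"
```

```text
t 3.9 tcp [0.58592 0.0578  0.10751] s 0.36701 F.ax 0.77 [ 1.24 -0.17  0.17]
along 0.0020519046915515437 lateral [ 0.0009  0.0016 -0.0003]
```

Request:
apply_moves(commands=[1, -0.00096, 0.00028, -0.00174, 0, 0, 0, 1, 0, 0, 0, 0, 0, 0, 1, 0, 0, 0, 0, 0, 0])

```text
clock: 4.2
tcp_pos: [0.5851, 0.0581, 0.1059]
eef_rot: [0.957, -0.133, -0.256, -0.035]
force: [0.8, -1.1, 1.2]
width: -0.004
gripper_force: 1.4
```

```bash
python3 -c "
from h import *
st((.584,.0565,.106))"
```

```text
t 4.2 tcp [0.58507 0.05809 0.10591] s 0.36517 F.ax 1.56 [ 0.8  -1.06  1.19]
along 0.00021356966875907176 lateral [ 0.001   0.0016 -0.0003]
```

Request:
apply_moves(commands=[1, -0.00096, 0.00028, -0.00174, 0, 0, 0, 1, 0, 0, 0, 0, 0, 0, 1, 0, 0, 0, 0, 0, 0])

```text
clock: 4.5
tcp_pos: [0.5842, 0.0584, 0.1042]
eef_rot: [0.957, -0.133, -0.256, -0.035]
force: [2.2, -0.4, 4.6]
width: -0.001
gripper_force: 2.5
```

```bash
python3 -c "
from h import *
st((.584,.0565,.106))"
```

```text
t 4.5 tcp [0.58416 0.05837 0.10421] s 0.36323 F.ax 5.08 [ 2.2  -0.37  4.58]
along -0.001728634984281207 lateral [ 0.001   0.0016 -0.0003]
```

Request:
apply_moves(commands=[1, -0.0005, 0.00014, -0.0009, 0, 0, 0, 1, 0, 0, 0, 0, 0, 0, 1, 0, 0, 0, 0, 0, 0])

```text
clock: 4.8
tcp_pos: [0.5838, 0.0585, 0.1034]
eef_rot: [0.957, -0.133, -0.256, -0.035]
force: [1.7, -1.0, 5.8]
width: 0.0
gripper_force: 3.1
```

```bash
python3 -c "
from h import *
st((.584,.0565,.106))"
```

```text
t 4.8 tcp [0.58377 0.05848 0.1034 ] s 0.36233 F.ax 5.98 [ 1.73 -0.97  5.79]
along -0.0026326418841808403 lateral [ 0.001   0.0016 -0.0003]
```

The first button (robot's left) went in about 4.8 mm at 6 N, which fits the 1.2 N/mm spring. Now I'll release it and go to the middle one.

Request:
apply_moves(commands=[1, 0.0024, -0.0007, 0.0043, 0, 0, 0, 1, 0.0024, -0.0007, 0.0043, 0, 0, 0, 1, 0.0048, -0.0013, 0.0087, 0, 0, 0, 1, -0.0082, -0.0277, 0, 0, 0, 0, 1, -0.0082, -0.0277, 0, 0, 0, 0, 1, -0.008, -0.0276, 0, 0, 0, 0, 1, 0, 0, 0, 0, 0, 0, 1, 0, 0, 0, 0, 0, 0])

```text
clock: 5.6
tcp_pos: [0.5686, -0.0278, 0.1205]
eef_rot: [0.957, -0.134, -0.256, -0.035]
force: [1.0, 1.3, 0.9]
width: 0.005
gripper_force: 0.0
```

```bash
python3 -c "
from h import *
st((.560,-.0243,.106))"
```

```text
t 5.6 tcp [ 0.5686  -0.02784  0.12046] s 0.38163 F.ax 1.07 [1.05 1.31 0.86]
along 0.017147745861246375 lateral [ 0.0004 -0.0012 -0.0004]
```

Request:
apply_moves(commands=[1, -0.0024, 0.0007, -0.0043, 0, 0, 0, 1, -0.0024, 0.0007, -0.0043, 0, 0, 0, 1, -0.00096, 0.00028, -0.00174, 0, 0, 0, 1, 0, 0, 0, 0, 0, 0, 1, 0, 0, 0, 0, 0, 0])

```text
clock: 6.1
tcp_pos: [0.5628, -0.0252, 0.1099]
eef_rot: [0.957, -0.133, -0.256, -0.035]
force: [-0.3, 0.1, -0.1]
width: 0.003
gripper_force: 0.0
```

```bash
python3 -c "
from h import *
st((.560,-.0243,.106))"
```

```text
t 6.1 tcp [ 0.56278 -0.02517  0.10986] s 0.36928 F.ax -0.28 [-0.28  0.11 -0.14]
along 0.004796591830295494 lateral [ 0.0005 -0.0002 -0.0003]
```

Request:
apply_moves(commands=[1, -0.00096, 0.00028, -0.00174, 0, 0, 0, 1, 0, 0, 0, 0, 0, 0, 1, 0, 0, 0, 0, 0, 0])

```text
clock: 6.4
tcp_pos: [0.5618, -0.0252, 0.1082]
eef_rot: [0.957, -0.133, -0.256, -0.035]
force: [-0.2, -0.0, -1.0]
width: 0.001
gripper_force: 0.0
```

```bash
python3 -c "
from h import *
st((.560,-.0243,.106))"
```

```text
t 6.4 tcp [ 0.56182 -0.02525  0.10821] s 0.3674 F.ax -0.94 [-0.21 -0.02 -0.98]
along 0.002917739057937858 lateral [ 0.0004 -0.0005 -0.0003]
```

Request:
apply_moves(commands=[1, -0.0005, 0.00014, -0.0009, 0, 0, 0, 1, 0, 0, 0, 0, 0, 0, 1, 0, 0, 0, 0, 0, 0])

```text
clock: 6.7
tcp_pos: [0.5615, -0.0252, 0.1075]
eef_rot: [0.957, -0.133, -0.256, -0.035]
force: [0.2, 0.1, 1.5]
width: 0.001
gripper_force: 0.8
```

```bash
python3 -c "
from h import *
st()"
```

```text
t 6.7 tcp [ 0.56153 -0.02517  0.10752] s 0.36665 F.ax 1.4 [0.21 0.05 1.51]
```

Request:
apply_moves(commands=[1, -0.0005, 0.00014, -0.0009, 0, 0, 0, 1, 0, 0, 0, 0, 0, 0, 1, 0, 0, 0, 0, 0, 0])

```text
clock: 7.0
tcp_pos: [0.5611, -0.0249, 0.1067]
eef_rot: [0.957, -0.133, -0.256, -0.035]
force: [1.6, -0.6, 3.6]
width: 0.002
gripper_force: 1.8
```

```bash
python3 -c "
from h import *
st()"
```

```text
t 7.0 tcp [ 0.56111 -0.02495  0.1067 ] s 0.36572 F.ax 3.95 [ 1.58 -0.58  3.6 ]
```

Request:
apply_moves(commands=[1, -0.0005, 0.00014, -0.0009, 0, 0, 0, 1, 0, 0, 0, 0, 0, 0, 1, 0, 0, 0, 0, 0, 0])

```text
clock: 7.3
tcp_pos: [0.5607, -0.0249, 0.1059]
eef_rot: [0.957, -0.133, -0.256, -0.035]
force: [1.7, -1.6, 6.2]
width: 0.002
gripper_force: 2.9
```

```bash
python3 -c "
from h import *
st()"
```

```text
t 7.3 tcp [ 0.56074 -0.02488  0.1059 ] s 0.36483 F.ax 6.39 [ 1.7  -1.6   6.17]
```

The second went in about 2.3 mm at 6 N, so it is the stiff one. Next is the right-hand one.

Request:
apply_moves(commands=[1, 0.0024, -0.0007, 0.0043, 0, 0, 0, 1, 0.0024, -0.0007, 0.0043, 0, 0, 0, 1, 0.0048, -0.0013, 0.0087, 0, 0, 0, 1, -0.008, -0.0275, 0, 0, 0, 0, 1, -0.008, -0.0275, 0, 0, 0, 0, 1, -0.008, -0.0268, 0, 0, 0, 0, 1, 0, 0, 0, 0, 0, 0, 1, 0, 0, 0, 0, 0, 0])

```text
clock: 8.1
tcp_pos: [0.546, -0.1099, 0.1231]
eef_rot: [0.957, -0.134, -0.256, -0.035]
force: [-0.0, 0.1, -0.2]
width: 0.002
gripper_force: 0.0
```

```bash
python3 -c "
from h import *
st((.5362,-.1062,.106))"
```

```text
t 8.1 tcp [ 0.54605 -0.1099   0.12307] s 0.38428 F.ax -0.18 [-0.02  0.14 -0.17]
along 0.020023150485785395 lateral [ 0.0002 -0.001  -0.0003]
```

Request:
apply_moves(commands=[1, -0.0024, 0.0007, -0.0043, 0, 0, 0, 1, -0.0024, 0.0007, -0.0043, 0, 0, 0, 1, -0.0024, 0.0007, -0.0043, 0, 0, 0, 1, -0.00096, 0.00028, -0.00174, 0, 0, 0, 1, 0, 0, 0, 0, 0, 0, 1, 0, 0, 0, 0, 0, 0])

```text
clock: 8.7
tcp_pos: [0.5379, -0.1067, 0.1083]
eef_rot: [0.957, -0.133, -0.256, -0.035]
force: [0.3, -0.4, 0.6]
width: 0.003
gripper_force: 0.2
```

```bash
python3 -c "
from h import *
st((.5362,-.1062,.106))"
```

```text
t 8.7 tcp [ 0.53788 -0.10672  0.10826] s 0.36709 F.ax 0.69 [ 0.26 -0.39  0.59]
along 0.0028341000407007522 lateral [ 0.0003 -0.0001 -0.0002]
```

Request:
apply_moves(commands=[1, -0.00096, 0.00028, -0.00174, 0, 0, 0, 1, 0, 0, 0, 0, 0, 0, 1, 0, 0, 0, 0, 0, 0])

```text
clock: 9.0
tcp_pos: [0.537, -0.1067, 0.1066]
eef_rot: [0.957, -0.133, -0.256, -0.035]
force: [0.7, 0.1, 0.6]
width: -0.0
gripper_force: 0.8
```

```bash
python3 -c "
from h import *
st((.5362,-.1062,.106))"
```

```text
t 9.0 tcp [ 0.53698 -0.10666  0.1066 ] s 0.36522 F.ax 0.89 [0.74 0.08 0.62]
along 0.0009630415655991461 lateral [ 0.0003 -0.0003 -0.0002]
```

Request:
apply_moves(commands=[1, -0.00096, 0.00028, -0.00174, 0, 0, 0, 1, -0.00096, 0.00028, -0.00174, 0, 0, 0, 1, -0.00096, 0.00028, -0.00174, 0, 0, 0, 1, 0, 0, 0, 0, 0, 0, 1, 0, 0, 0, 0, 0, 0])

```text
clock: 9.5
tcp_pos: [0.5342, -0.1058, 0.1015]
eef_rot: [0.957, -0.133, -0.256, -0.035]
force: [1.6, 0.6, 5.4]
width: -0.003
gripper_force: 2.5
```

```bash
python3 -c "
from h import *
st((.5362,-.1062,.106))"
```

```text
t 9.5 tcp [ 0.53418 -0.10578  0.10147] s 0.35931 F.ax 5.38 [1.62 0.62 5.41]
along -0.004949051461092446 lateral [ 0.0004 -0.0003 -0.0002]
```

Request:
apply_moves(commands=[1, -0.0007, 0.0002, -0.0013, 0, 0, 0, 1, 0, 0, 0, 0, 0, 0, 1, 0, 0, 0, 0, 0, 0])

```text
clock: 9.8
tcp_pos: [0.5336, -0.1056, 0.1003]
eef_rot: [0.957, -0.133, -0.256, -0.035]
force: [1.3, 0.5, 5.8]
width: -0.001
gripper_force: 2.9
```

```bash
python3 -c "
from h import *
st((.5362,-.1062,.106))"
```

```text
t 9.8 tcp [ 0.53359 -0.10557  0.10033] s 0.35801 F.ax 5.63 [1.32 0.49 5.84]
along -0.0062503474005899924 lateral [ 0.0004 -0.0002 -0.0003]
```

The third (robot's right) went in about 9.1 mm at 6 N, so it is the weak one to move. I'll back off, open, and check its axis against the measured contact plane.

Request:
apply_moves(commands=[1, 0.0024, -0.0007, 0.0043, 0, 0, 0, 1, 0.0048, -0.0013, 0.0087, 0, 0, 0, 1, 0.0072, -0.002, 0.013, 0, 0, 0, 1, 0.0072, -0.002, 0.013, 0, 0, 0, -0.41, 0, 0, 0, 0, 0, 0, -0.41, 0, 0, 0, 0, 0, 0, -0.41, 0, 0, 0, 0, 0, 0, -0.41, 0, 0, 0, 0, 0, 0])

```text
clock: 10.6
tcp_pos: [0.554, -0.1115, 0.1382]
eef_rot: [0.957, -0.133, -0.257, -0.035]
force: [-0.7, -0.2, 0.7]
width: 0.681
gripper_force: 0.0
```

```bash
python3 - <<'E'
from h import *
def onS(r,s): o,d=r; return o+d*((s-o@ax)/(d@ax))
w,i=load('w2.png'); t,ti=load('top.png'); sc,si=load('scene.png')
for u,a,b in zip([(225.3,170.6),(312.55,170.7),(399.7,170.6)],[(310,203.5),(345.1,213),(381,222.4)],[(326.8,181),(301.9,196.8),(275.8,213.1)]):
    print(onS(ray(i,*u),.3671).round(4),onS(ray(ti,*a),.3656).round(4),onS(ray(si,*b),.3656).round(4))
st(onS(ray(i,399.7,170.6),.3671)); o=env.get_obs(); print(o['width'],turn(target()))
im,j=snap('wrist','w3.png'); print(proj(j,onS(ray(i,399.7,170.6),.3671)))
E
```

```text
[0.5854 0.0552 0.1075] [0.5808 0.0585 0.1088] [0.5843 0.0562 0.1065]
[ 0.5622 -0.0254  0.1076] [ 0.5575 -0.0224  0.109 ] [ 0.561  -0.0267  0.1064]
[ 0.5392 -0.1061  0.1076] [ 0.5346 -0.1046  0.1087] [ 0.5377 -0.1073  0.1065]
t 10.6 tcp [ 0.55405 -0.11152  0.13824] s 0.40149 F.ax 0.3 [-0.74 -0.16  0.73]
along 0.03439036578413028 lateral [-0.0017 -0.0007  0.0008]
0.6808794752532606 [ 0.04252616 -0.08709627 -0.0893746 ]
[311.24811661 234.2807032 ]
```

View pics/w3.png

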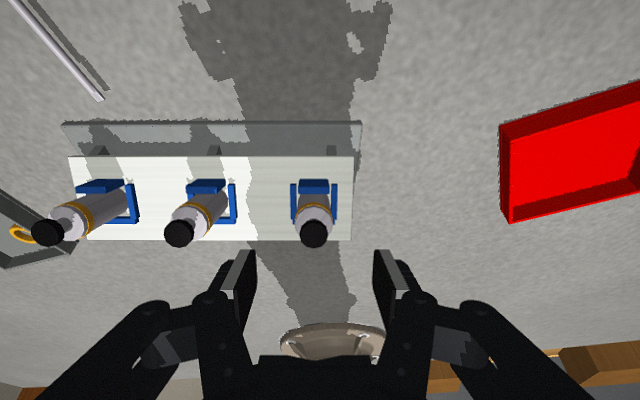

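The wrist view shows the right button at (313,233), midway between the open pads at about 245 and 384, and the rack row is level in the picture. It is centred, so I'll descend along the axis.

Request:
apply_moves(commands=[-0.41, -0.0091, 0.0026, -0.0164, 0, 0, 0, -0.41, -0.0091, 0.0026, -0.0164, 0, 0, 0, -0.41, -0.0091, 0.0026, -0.0164, 0, 0, 0, -0.41, -0.0091, 0.0026, -0.0164, 0, 0, 0, -0.41, -0.0046, 0.0013, -0.0082, 0, 0, 0, -0.41, -0.0045, 0.0013, -0.0082, 0, 0, 0, -0.41, 0, 0, 0, 0, 0, 0, -0.41, 0, 0, 0, 0, 0, 0])

```text
clock: 11.45
tcp_pos: [0.5098, -0.0987, 0.0573]
eef_rot: [0.957, -0.133, -0.256, -0.035]
force: [-0.5, -0.1, 0.5]
width: 0.713
gripper_force: 0.0
```

```bash
python3 -c "
from h import *
st((.538,-.106,.1075))"
```

```text
t 11.45 tcp [ 0.50984 -0.09872  0.05725] s 0.30834 F.ax 0.2 [-0.45 -0.08  0.47]
along -0.05805755789160834 lateral [-0.0002 -0.0007  0.    ]
```

Request:
apply_moves(commands=[1, 0, 0, 0, 0, 0, 0, 1, 0, 0, 0, 0, 0, 0, 1, 0, 0, 0, 0, 0, 0, 1, 0, 0, 0, 0, 0, 0, 1, 0, 0, 0, 0, 0, 0, 1, 0, 0, 0, 0, 0, 0], grip_force=40)

```text
clock: 12.05
tcp_pos: [0.51, -0.0987, 0.0574]
eef_rot: [0.957, -0.133, -0.256, -0.035]
force: [1.3, -0.1, 5.5]
width: 0.292
gripper_force: 39.2
```

```bash
python3 -c "
from h import *
st((.538,-.106,.1075)); print(env.get_obs()['width']*85)"
```

```text
t 12.05 tcp [ 0.50997 -0.09871  0.05741] s 0.30854 F.ax 5.45 [ 1.32 -0.12  5.54]
along -0.0578599488778426 lateral [-0.0002 -0.0006  0.    ]
24.826167002835536
```

Request:
apply_moves(commands=[1, 0.0036, -0.001, 0.0065, 0, 0, 0, 1, 0.0072, -0.002, 0.013, 0, 0, 0, 1, 0.0072, -0.002, 0.013, 0, 0, 0, 1, 0.0072, -0.002, 0.013, 0, 0, 0, 1, 0.0072, -0.002, 0.013, 0, 0, 0, 1, 0, 0, 0, 0, 0, 0])

```text
clock: 12.65
tcp_pos: [0.5433, -0.1081, 0.1165]
eef_rot: [0.957, -0.133, -0.255, -0.035]
force: [-0.2, -0.2, -2.1]
width: 0.299
gripper_force: 39.3
```

Request:
apply_moves(commands=[1, -0.0112, -0.0272, 0.0019, 0, 0, 0, 1, -0.0112, -0.0272, 0.0019, -1.38, -4.8, 0, 1, -0.0112, -0.0272, 0.0019, -1.38, -4.8, 0, 1, -0.0112, -0.0272, 0.0019, -1.38, -4.8, 0, 1, -0.0112, -0.0272, 0.0019, -1.38, -4.8, 0, 1, -0.0112, -0.0272, 0.0019, -1.38, -4.8, 0, 1, -0.0112, -0.0272, 0.0019, -1.38, -4.8, 0, 1, -0.0112, -0.0272, 0.0019, 0, 0, 0])

```text
clock: 13.45
tcp_pos: [0.4479, -0.3252, 0.1299]
eef_rot: [0.99, -0.139, -0.001, 0.001]
force: [0.4, -0.3, -1.9]
width: 0.291
gripper_force: 39.4
```

Request:
apply_moves(commands=[1, 0, 0, 0, 0, 0, 0, 1, 0, 0, 0, 0, 0, 0, 1, 0, 0, 0, 0, 0, 0])

```text
clock: 13.75
tcp_pos: [0.4522, -0.3238, 0.1299]
eef_rot: [0.991, -0.137, -0.001, 0.001]
force: [0.3, 1.1, -1.4]
width: 0.294
gripper_force: 39.6
```

```bash
python3 - <<'E'
from h import *
o=env.get_obs(); print(o['tcp_pos'],o['width']*85,o['force'],turn(target(tilt=0)))
im,i=snap('wrist','w4.png'); a,ti=snap('scene','s4.png')
c=cv2.resize(a[150:350,120:400],(700,500))
cv2.imwrite('pics/s4c.png',c)
h=cv2.cvtColor(im,cv2.COLOR_BGR2HSV); m=((h[...,0]<8)|(h[...,0]>172))&(h[...,1]>180)&(h[...,2]>60)
ys,xs=np.where(m); print(xs.min(),xs.max(),ys.min(),ys.max()); print([proj(i,(.45,-.325,.022)),proj(i,(.45,-.325,.004))])
E
```

```text
[ 0.45223601 -0.32383239  0.12991876] 24.951954566929675 [ 0.30513133  1.08341157 -1.37022142] [ 0.06843458 -0.11088397 -0.11518332]
223 407 102 258
[array([315.4791011 , 202.28150958]), array([315.38033276, 196.07559181])]
```

View pics/w4.png

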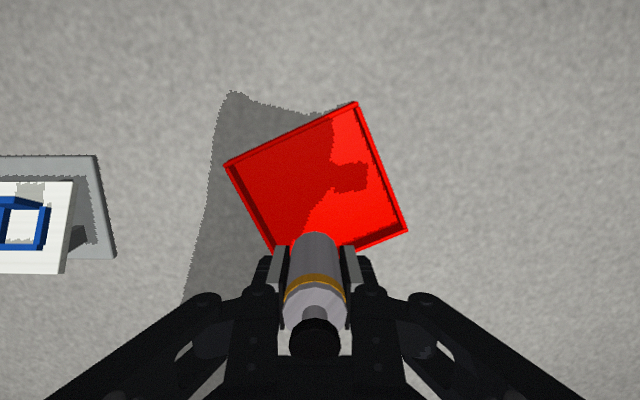

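View pics/s4c.png

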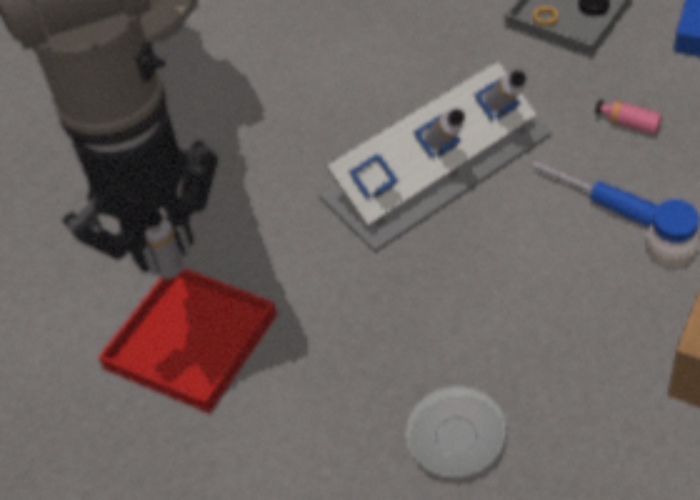

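The wrist view shows the tray centred near (315,195), as predicted, with the plunger upright between the pads. The scene view shows the right cradle empty and the other two plungers in place. I'll lower it now.

Request:
apply_moves(commands=[1, -0.0015, -0.001, -0.025, 0, 0, 0, 1, 0, 0, -0.03, 0, 0, 0, 1, 0, 0, -0.025, 0, 0, 0, 1, 0, 0, -0.015, 0, 0, 0, 1, 0, 0, -0.01, 0, 0, 0, 1, 0, 0, -0.002, 0, 0, 0, 1, 0, 0, 0, 0, 0, 0, 1, 0, 0, 0, 0, 0, 0])

```text
clock: 14.65
tcp_pos: [0.4514, -0.3267, 0.0246]
eef_rot: [0.99, -0.138, 0.001, 0.002]
force: [0.3, 0.6, -2.0]
width: 0.293
gripper_force: 39.6
```

Request:
apply_moves(commands=[1, 0, 0, -0.001, 0, 0, 0, 1, 0, 0, 0, 0, 0, 0, 1, 0, 0, 0, 0, 0, 0])

```text
clock: 14.95
tcp_pos: [0.4508, -0.3264, 0.023]
eef_rot: [0.99, -0.138, -0.0, 0.001]
force: [0.5, 0.1, -1.4]
width: 0.294
gripper_force: 39.6
```

Request:
apply_moves(commands=[1, 0, 0, -0.001, 0, 0, 0, 1, 0, 0, 0, 0, 0, 0, 1, 0, 0, 0, 0, 0, 0])

```text
clock: 15.25
tcp_pos: [0.4506, -0.3262, 0.0216]
eef_rot: [0.99, -0.138, -0.0, 0.001]
force: [0.2, 0.4, -1.7]
width: 0.294
gripper_force: 39.6
```

Still about 2 mm to go.

Request:
apply_moves(commands=[1, 0, 0, -0.001, 0, 0, 0, 1, 0, 0, 0, 0, 0, 0, 1, 0, 0, 0, 0, 0, 0])

```text
clock: 15.55
tcp_pos: [0.4506, -0.3262, 0.0206]
eef_rot: [0.99, -0.138, -0.0, 0.001]
force: [1.0, -0.3, -2.9]
width: 0.297
gripper_force: 39.6
```

Request:
apply_moves(commands=[1, 0, 0, -0.0007, 0, 0, 0, 1, 0, 0, 0, 0, 0, 0, 1, 0, 0, 0, 0, 0, 0])

```text
clock: 15.85
tcp_pos: [0.4506, -0.3262, 0.0199]
eef_rot: [0.99, -0.138, -0.0, 0.001]
force: [0.7, -0.6, -0.4]
width: 0.294
gripper_force: 39.6
```

Request:
apply_moves(commands=[1, 0, 0, -0.0005, 0, 0, 0, 1, 0, 0, 0, 0, 0, 0, 1, 0, 0, 0, 0, 0, 0])

```text
clock: 16.15
tcp_pos: [0.4506, -0.3262, 0.0198]
eef_rot: [0.99, -0.138, -0.0, 0.001]
force: [-1.7, 1.5, 5.1]
width: 0.294
gripper_force: 40.2
```

Contact at z = 0.0198, which is the expected height. I'll release in small steps.

Request:
apply_moves(commands=[0.3, 0, 0, 0, 0, 0, 0, 0.2, 0, 0, 0, 0, 0, 0, 0, 0, 0, 0, 0, 0, 0, -0.2, 0, 0, 0, 0, 0, 0, -0.35, 0, 0, 0, 0, 0, 0, -0.35, 0, 0, 0, 0, 0, 0])

```text
clock: 16.75
tcp_pos: [0.4506, -0.3262, 0.0194]
eef_rot: [0.99, -0.138, -0.0, 0.001]
force: [0.3, 0.1, 0.2]
width: 0.675
gripper_force: 0.0
```

Request:
apply_moves(commands=[-0.35, 0, 0, 0.005, 0, 0, 0, -0.35, 0, 0, 0.015, 0, 0, 0, -0.35, 0, 0, 0.025, 0, 0, 0, -0.35, 0, 0, 0.03, 0, 0, 0, -0.35, 0, 0, 0.03, 0, 0, 0, -0.35, 0, 0, 0.03, 0, 0, 0, -0.35, 0, 0, 0.02, 0, 0, 0, -0.35, 0, 0, 0, 0, 0, 0])

```text
clock: 17.55
tcp_pos: [0.4525, -0.3275, 0.1788]
eef_rot: [0.99, -0.138, 0.003, 0.003]
force: [0.4, 0.1, -0.5]
width: 0.675
gripper_force: 0.0
```

```bash
python3 - <<'E'
from h import *
o=env.get_obs(); print(o['tcp_pos'],o['width'],o['force'])
im,i=snap('wrist','w5.png'); a,_=snap('scene','s5.png'); t,_=snap('top','t5.png')
c=np.vstack([cv2.resize(im,(448,280)),cv2.resize(a[150:325,140:420],(448,280))]); cv2.imwrite('pics/c5.png',c)
t0,_=load('top.png'); d=cv2.absdiff(t0,t).max(2)
print('static diff', [(k,int((d[y0:y1,x0:x1]>40).sum())) for k,(x0,y0,x1,y1) in dict(L=(298,195,325,235),M=(332,205,358,243),driver=(300,110,345,198),pink=(262,155,290,195),grey=(190,205,250,265),box=(165,135,245,195),dish=(415,130,465,175)).items()])
E
```

```text
[ 0.45245742 -0.32746413  0.17884873] 0.6747851785016129 [ 0.43845328  0.06832347 -0.4833164 ]
static diff [('L', 0), ('M', 0), ('driver', 0), ('pink', 0), ('grey', 0), ('box', 0), ('dish', 0)]
```

View pics/c5.png

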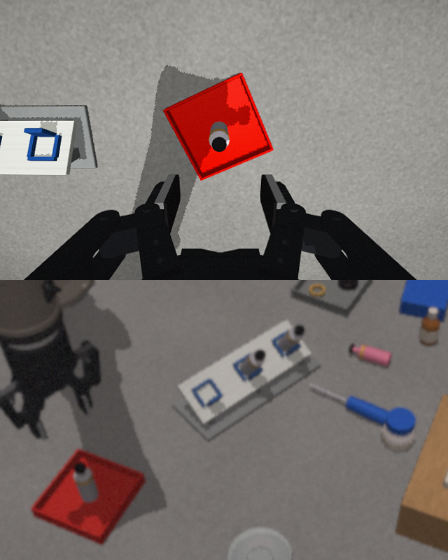

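The plunger stands upright in the middle of the red tray, with its button at (219,143) in the wrist half. The gripper is clear, the other two plungers are in their cradles and nothing else has moved.

```bash
python3 -c "
from h import *
print(env.sign_off())"
```

```text
the job is handed in; nothing more can be done
None
```

At about 6 N the buttons went in about 4.8 mm (left), 2.3 mm (middle) and 9.1 mm (right); the right-hand plunger now stands upright in the red tray, the other two are in their cradles, and the job is handed in.

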